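# Hold the leg socket over the inserts of a mosaic plant-stand top

## Robot

A 6-joint arm with a two-finger parallel gripper is mounted at the origin on the work surface. World frame = base frame: x ahead of the robot, y to its left, z up, the work surface at z = 0. Lengths are in m, angles in rad, forces in N, time in s.
With the tool pointing down it reaches from about 0.425 to 0.925 m from the base axis. Payload 12.5 kg.
Tool frame: the origin (TCP) lies between the finger pads; the fingertips stand 17 mm ahead of it and the grasp point (between the pads) lies 2 mm behind it; z points along the fingers, y is the line along which they close (so a half turn about z gives the same grasp; the last joint's range is limited). The gripper opens to 85 mm and grips with 20 to 120 N. Pads are 22 mm wide; open, the fingers measure 114 mm over their backs; the gripper's body (76 mm by 85 mm) begins 54 mm behind the grasp point. The pads swing forward as they close: fully open they stand 13 mm farther back than shut.
Start: joints at [1.162, 0.491, 1.559, -0, 1.092, -0.106], TCP at [0.186, 0.597, 0.248] pointing down, gripper open.
Joint ranges: [-3.1, 3.1], [-0.84, 2.19], [0.05, 2.79], [-1.13, 4.28], [0.06, 2.93], [-2.69, 2.69]. Speed limits (rad/s): [2.22, 2.22, 2.79, 3.14, 3.14, 3.14].

## Interface

Orientations are given as [roll, pitch, yaw] about the fixed x, y, z axes, in that order (R = Rz(yaw) Ry(pitch) Rx(roll)).
In Python, from cell import bot gives the robot as it stands.
- The arm moves only by the tool drive_tool, never from a script. Its argument "motion" is a list of rows, each a list of 5 numbers: the shift along the tool's x, y, z in m, then the turn about the tool's z in degrees, then the finger opening in m, from 0 to 0.0854. In form: [[tx, ty, tz, turn, gripper], ...]. A call has 1 to 20 rows; each row is the pose to reach, as a shift and turn from the pose commanded when the call began, along the tool's axes at that moment; what a row does not reach only later rows make up. A row lasts 1/12 s, in which the tool goes at most 41.7 mm and 7.16 degrees, less where a joint would pass 70% of its speed; a pose out of reach is approached as far as the arm can. A call with a gripper value outside its range is refused whole. The fingers move at their own pace and stop on an object; the grip force is fixed at half the most. Time passes only in rows, so rows that repeat a pose let the fingers close. It gives the time, the measured TCP pose, the force, the opening and the grip force at its end, in the units of the state.
- bot.state(): the state, without advancing time (a new reading comes with each control period).
- bot.snapshot(name): name is "scene" or "top" or "wrist"; returns a dict with "image" (480x640x3 uint8, red, green, blue), "depth" (480x640 float32, m along the optical axis (not along the pixel's ray), 0 where there is no reading), "fx", "fy", "cx", "cy" (pixels), "R" (3x3) and "t" (3): a world point X has camera coordinates R X + t. Camera axes: x right, y down, z forward; pixel columns grow to the right and rows downward; lengths in m; the calibration is good to about 2 mm. A picture is of the moment at which its call begins.
- bot.finish_job(): hands the job in; it is judged then, once.
Trained networks look in a picture, given as the dict that the camera call returned (one of the last four; its "shot" number tells which), for a name from the list of things; names that differ only in an ending like _2 or _b are one class to them, and where a whole thing is asked for, a point or a joint stands for the part that bears it (a point fixed in the world has none). Each returns a list of dicts, best first, with "p" (0 to 1); they miss things now and then, are a little off and sometimes report something else, mostly with a low value. They report only what shows in the picture. A call takes as long as a camera call. They do not tell look-alikes from the thing itself.
- bot.recognise(thing, picture): "bbox" ([centre column, centre row, width, height] in pixels, round what is visible of it).
- bot.tip_of(thing, picture): "at" ([column, row] in pixels: a listed point, or the origin of a listed thing).
The state is a dict: "time": time; "qpos": joint angles; "qvel": joint speeds; "joint_torque": joint torques, N m; "tool_pos": TCP position; "eef_rot": TCP orientation; "ft_force": force on the tool from outside, world axes, zero at the start; "wrist_torque": the same for the moment, N m; "gripper_width": finger opening in m; "grasp_force": force on a finger pad.
Only numpy, scipy, OpenCV 4.12 (cv2) and the standard library are available. Lean on these libraries where they do the work, as an engineer would, in place of code of your own. Each camera call takes 0.05 s, during which the arm holds its last target. There are 200 camera calls.

## Task

I am about to bolt the steel leg socket to the back of this mosaic plant-stand top, which lies face down on the felt. First stand the two stray bolts on their heads in the trays, the long one in line with the long bolts and the short one in line with the short bolts, and let go of them, so that no long bolt gets driven through into the mosaic. Then take the socket by its square tube and finish while holding it in the gripper, level, hovering about 12 mm above the wood without ever touching it, its four holes lined up over the four brass threaded inserts so that I can start the bolts; leave everything else where it is, and do not put the socket down or let go of it.

Things in the scene. Friction and masses are not known exactly. Their poses are not given: they have to be found in the camera images.
- top_panel: fixed plywood plant-stand top lying face down, 260 mm along its x, 220 along y, rim clad in blue and green mosaic, on grey felt showing 10 mm all round; the upper wooden face is 36 mm above the bench. Four brass threaded inserts (bore 10 mm, brass 17 mm across) sit in it at x = +-50, y = +-30 mm. Origin: centre of the felt's underside; z up
- insert_a (a point): mouth of the insert at x +50, y +30 mm of the top, on the upper face (36 mm up)
- insert_b (a point): mouth of the insert at x -50, y -30 mm of the top, on the upper face (36 mm up)
- leg_socket: loose steel leg socket, 0.64 to 0.86 kg: plate 130 mm along its x, 90 along y, 6 thick, four 14 mm holes at x = +-50, y = +-30 mm; in its middle an upright square tube 40 x 40 mm, sides along x and y, open at the top (wall 3 mm), rim 61 mm above the underside. Lies plate down on the bench; fits either way round (half a turn). Origin: centre of the plate's underside; z up along the tube
- hole_a (a point): centre of the plate's hole at x +50, y +30 mm, at the plate's underside
- hole_b (a point): centre of the plate's hole at x -50, y -30 mm, at the plate's underside
- tray_long: fixed wooden tray for the long bolts, 168 mm along its x, 44 along y, 10 high; inside 160 x 36 mm, floor 4 mm above the bench. Two long bolts stand on its midline, about 60 and 20 mm from its centre on the -x side; the +x half is empty. The two trays are alike but for their bolts and lie side by side, 85 mm apart, either way round. Origin: centre of the underside; z up
- tray_short: fixed wooden tray for the short bolts, 168 mm along its x, 44 along y, 10 high; inside 160 x 36 mm, floor 4 mm above the bench. Two short bolts stand on its midline, about 60 and 20 mm from its centre on the -x side; the +x half is empty. The two trays are alike but for their bolts and lie side by side, 85 mm apart, either way round. Origin: centre of the underside; z up
- long_stray: zinc-plated connector bolt, long kind: flat round head 24 mm in diameter and 5 mm thick, M10 shank 10 mm in diameter and 55 mm long (60 mm overall). It stands on its head, shank up, alone on the bench; to go into the long bolts' tray. Origin: centre of the face it stands on; z: up along the shank
- short_stray: zinc-plated connector bolt, short kind: flat round head 24 mm in diameter and 5 mm thick, M10 shank 10 mm in diameter and 30 mm long (35 mm overall). It stands on its head, shank up, alone on the bench; to go into the short bolts' tray. Origin: centre of the face it stands on; z: up along the shank
- long_1: zinc-plated connector bolt, long kind: flat round head 24 mm in diameter and 5 mm thick, M10 shank 10 mm in diameter and 55 mm long (60 mm overall). It stands on its head, shank up, in the long bolts' tray; to be left there. Origin: centre of the face it stands on; z: up along the shank
- long_2: zinc-plated connector bolt, long kind: flat round head 24 mm in diameter and 5 mm thick, M10 shank 10 mm in diameter and 55 mm long (60 mm overall). It stands on its head, shank up, in the long bolts' tray; to be left there. Origin: centre of the face it stands on; z: up along the shank
- short_1: zinc-plated connector bolt, short kind: flat round head 24 mm in diameter and 5 mm thick, M10 shank 10 mm in diameter and 30 mm long (35 mm overall). It stands on its head, shank up, in the short bolts' tray; to be left there. Origin: centre of the face it stands on; z: up along the shank
- short_2: zinc-plated connector bolt, short kind: flat round head 24 mm in diameter and 5 mm thick, M10 shank 10 mm in diameter and 30 mm long (35 mm overall). It stands on its head, shank up, in the short bolts' tray; to be left there. Origin: centre of the face it stands on; z: up along the shank
- nippers: mosaic nippers with red handles, about 215 x 65 mm and 22 mm high, lying on the bench; leave alone. Origin: the pivot, on the bench
- tile_jar: bluish clear jar of tesserae with a grey metal lid, 72 mm in diameter, 91 mm high; leave alone. Origin: centre of the base
- hex_driver: screwdriver with an orange handle, 200 mm long, lying on the bench; leave alone. Origin: under its middle
Things that resemble listed ones, but are neither listed nor needed, are in the scene too. What is shaped like the leg_socket but green or purple is not meant.

How it is judged:
By the outcome, as a careful person would: the job done as asked, in the order asked, and still so for the second after the job is handed in, while the arm keeps its last pose, push and grip.
It also fails if it takes over 64 s, if anything falls off the work surface, if the arm or the gripper's body presses on something with over 40 N, if the wrist force passes 120 N, or if a joint passes its speed limit or range.

## Working session

There is one attempt and no reset: what is moved stays moved. The work goes in short steps, Python scripts to look and compute and a tool call to move; the robot and the scene stay as the last step left them, time stands still between calls to the robot, and variables do not carry over. Pictures are saved under pics/ and viewed, at most 10 in all, crops included, and the job is handed in when it is done.

Besides the shell and the picture viewer there is one more tool, called after "Emit:" by a JSON object that holds its "name" and its "arguments", one argument or row to a line. drive_tool: Moves the arm, as the interface text tells. Its arguments: {"type":"object","properties":{"motion":{"type":"array","items":{"type":"array","items":{"type":"number"}}}},"required":["motion"]}

```bash
ls && mkdir -p pics && cat > h.py <<'E'
import numpy as np, cv2
from cell import bot
def save(s,n): cv2.imwrite('pics/'+n+'.png', s['image'][:,:,::-1])
def at_z(s,uv,z):
    R=np.array(s['R']);t=np.array(s['t']);c=-R.T@t
    d=R.T@np.array([(uv[0]-s['cx'])/s['fx'],(uv[1]-s['cy'])/s['fy'],1])
    return c+d*(z-c[2])/d[2]
def cloud(s):
    R=np.array(s['R']);t=np.array(s['t']);v,u=np.mgrid[:480,:640];d=s['depth']
    P=np.stack([(u-s['cx'])/s['fx']*d,(v-s['cy'])/s['fy']*d,d],-1)
    W=(P-t)@R; W[d==0]=np.nan
    return W
def proj(s,X):
    p=np.array(s['R'])@np.array(X)+s['t'];return np.array([s['fx']*p[0]/p[2]+s['cx'],s['fy']*p[1]/p[2]+s['cy']])
E
python3 - <<'E'
from h import *
st=bot.state();print(st['tool_pos'],st['eef_rot'],st['gripper_width'],st['time'])
s=bot.snapshot('top');save(s,'top0');a=bot.snapshot('scene');save(a,'scene0')
print(-np.array(s['R']).T@s['t'])
zs={'top_panel':0.0,'insert_a':.036,'insert_b':.036,'leg_socket':0,'hole_a':0.003,'hole_b':.003,'tray_long':0,'tray_short':0,'long_stray':0,'short_stray':0,'nippers':0,'tile_jar':0}
for n,z in zs.items():
    for r in bot.tip_of(n,s)[:7]: print(n,round(r['p'],2),np.round(r['at']),np.round(at_z(s,r['at'],z),3)[:2])
E
```

```text
pics
[0.18626417 0.59637497 0.24772833] [-3.14048325e+00 -1.41018862e-04  2.83875740e+00] 0.08551522293831249 0.0
[ 0.37431531 -0.0278209   1.11889073]
top_panel 0.66 [403. 238.] [ 0.545 -0.269]
insert_a 0.88 [393. 214.] [ 0.602 -0.237]
insert_a 0.72 [248. 238.] [0.539 0.131]
insert_b 0.88 [393. 214.] [ 0.602 -0.237]
insert_b 0.72 [248. 238.] [0.539 0.131]
leg_socket 0.86 [278. 319.] [0.338 0.056]
leg_socket 0.75 [188. 213.] [0.613 0.291]
leg_socket 0.6 [155. 366.] [0.223 0.358]
leg_socket 0.5 [256. 150.] [0.782 0.118]
hole_a 0.97 [171. 195.] [0.659 0.336]
hole_a 0.89 [135. 361.] [0.238 0.408]
hole_a 0.67 [290. 336.] [0.298 0.025]
hole_a 0.65 [179. 376.] [0.2   0.299]
hole_a 0.64 [200. 227.] [0.575 0.258]
hole_b 0.97 [171. 195.] [0.659 0.336]
hole_b 0.89 [135. 361.] [0.238 0.408]
hole_b 0.67 [290. 336.] [0.298 0.025]
hole_b 0.65 [179. 376.] [0.2   0.299]
hole_b 0.64 [200. 227.] [0.575 0.258]
tray_long 0.69 [252. 230.] [0.566 0.124]
tray_short 0.8 [284. 231.] [0.565 0.043]
long_stray 0.49 [219. 300.] [0.386 0.206]
short_stray 0.66 [250. 239.] [0.542 0.131]
short_stray 0.64 [178. 291.] [0.411 0.31 ]
nippers 0.7 [493. 276.] [ 0.445 -0.498]
tile_jar 0.7 [181. 293.] [0.405 0.303]
tile_jar 0.63 [258. 150.] [0.783 0.113]
```

View pics/top0.png

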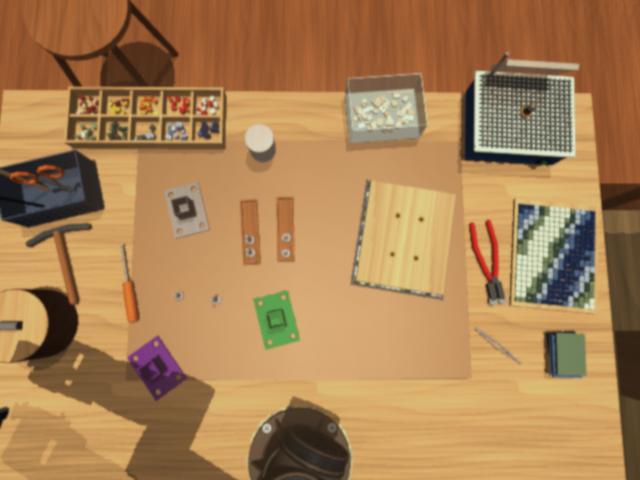

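View pics/scene0.png

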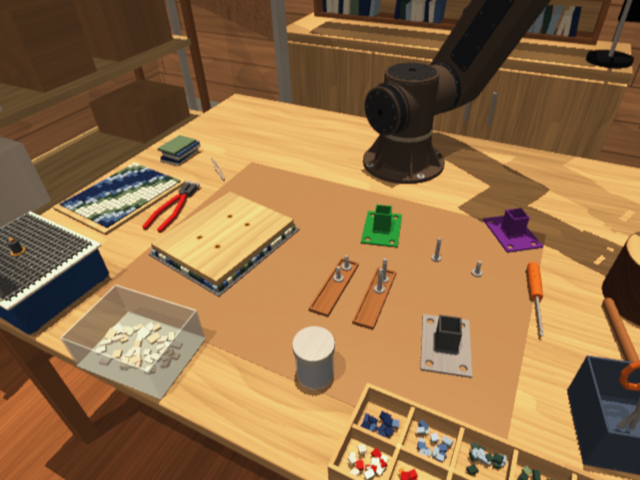

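The top view shows the steel socket at (188,213), the strays at (178,295) and (216,300), and the trays at (251,232) and (285,230) with the bolts in their lower halves. The panel is at (405,238). The scene view shows that the left stray (437,250) is the long one and that the long bolts are in the right-hand tray (376,297), which has y≈0.12.

```bash
cat >> h.py <<'E'
def plan(target,yaw=None):
    """world xyz target (and tool yaw) -> tool shift, turn deg"""
    from scipy.spatial.transform import Rotation as Ro
    st=bot.state();R=Ro.from_euler('xyz',st['eef_rot']).as_matrix()
    d=R.T@(np.array(target)-st['tool_pos'])
    t=None
    if yaw is not None:
        # tool z down: +turn lowers world yaw
        t=-np.degrees((yaw-st['eef_rot'][2]+np.pi)%(2*np.pi)-np.pi)
    print('shift mm',np.round(d*1000,1),'turn',t,'t',round(st['time'],2))
E
python3 - <<'E'
from h import *
st=bot.state()
s=bot.snapshot('wrist');R=np.array(s['R']);c=-R.T@s['t']
print('cam-tcp',c-st['tool_pos'],'axis',R[2],s['fx'],s['cx'],s['cy'])
from scipy.spatial.transform import Rotation as Ro
T=Ro.from_euler('xyz',st['eef_rot']).as_matrix();print('in tool',T.T@(c-st['tool_pos']),T.T@R[2])
plan([0.40,0.24,0.248]); print(st['qpos'])
E
```

```text
cam-tcp [-0.07731586  0.02455168  0.12632015] axis [ 0.29954992 -0.09425284 -0.94941363] 429.024307855723 317.92728357088686 236.56418746088082
in tool [ 0.08111947  0.00039173 -0.12632017] [-3.14026882e-01 -7.36729000e-04  9.49413806e-01]
shift mm [-3.103e+02 -2.767e+02  3.000e-01] turn None t 0.75
[ 1.16239242e+00  4.90872882e-01  1.55891558e+00  1.17305217e-05
  1.09169854e+00 -1.05593690e-01]
```

```bash
python3 - <<'E'
from h import *
plan([0.48,0.19,0.26],np.pi)
E
```

```text
shift mm [-401.5 -300.5  -11.7] turn -17.348466633532478 t 0.75
```

Emit:
{"name": "drive_tool", "arguments": {
  "motion": [
    [-0.401,-0.3,-0.012,-17.3,0.085],
    [-0.401,-0.3,-0.012,-17.3,0.085],
    [-0.401,-0.3,-0.012,-17.3,0.085],
    [-0.401,-0.3,-0.012,-17.3,0.085],
    [-0.401,-0.3,-0.012,-17.3,0.085],
    [-0.401,-0.3,-0.012,-17.3,0.085],
    [-0.401,-0.3,-0.012,-17.3,0.085],
    [-0.401,-0.3,-0.012,-17.3,0.085],
    [-0.401,-0.3,-0.012,-17.3,0.085],
    [-0.401,-0.3,-0.012,-17.3,0.085],
    [-0.401,-0.3,-0.012,-17.3,0.085],
    [-0.401,-0.3,-0.012,-17.3,0.085],
    [-0.401,-0.3,-0.012,-17.3,0.085],
    [-0.401,-0.3,-0.012,-17.3,0.085],
    [-0.401,-0.3,-0.012,-17.3,0.085]
  ]
}}

```text
time: 2.0
tool_pos: [0.4794, 0.1907, 0.2602]
eef_rot: [3.141, -0.0, 3.14]
ft_force: [-0.6, -0.1, 0.3]
gripper_width: 0.0848
grasp_force: 0.0
```

```bash
python3 - <<'E'
from h import *
st=bot.state();print(st['tool_pos'],st['eef_rot'],st['time'])
s=bot.snapshot('wrist');save(s,'w1')
np.savez('w1',**{k:s[k] for k in ('image','depth','fx','fy','cx','cy','R','t')})
for n,z in {'hole_a':.006,'leg_socket':0,'tray_long':0,'tray_short':0,'long_stray':0,'short_stray':0}.items():
    for r in bot.tip_of(n,s)[:7]: print(n,round(r['p'],2),np.round(r['at']),np.round(at_z(s,r['at'],z),4)[:2])
E
```

```text
[0.47941779 0.19065958 0.26020956] [ 3.14140752e+00 -3.81930587e-04  3.13977449e+00] 2.0
hole_a 0.74 [381. 287.] [0.5754 0.2524]
hole_a 0.65 [209.  70.] [0.3783 0.1012]
leg_socket 0.91 [155.  15.] [0.3366 0.0595]
leg_socket 0.81 [423. 326.] [0.6217 0.298 ]
leg_socket 0.45 [249. 217.] [0.5069 0.1269]
tray_long 0.81 [259. 273.] [0.563  0.1331]
tray_short 0.62 [163. 282.] [0.5728 0.0384]
tray_short 0.24 [593. 134.] [0.4315 0.4331]
long_stray 0.74 [341.  77.] [0.3842 0.2109]
short_stray 0.87 [453.  92.] [0.3963 0.3068]
```

View pics/w1.png

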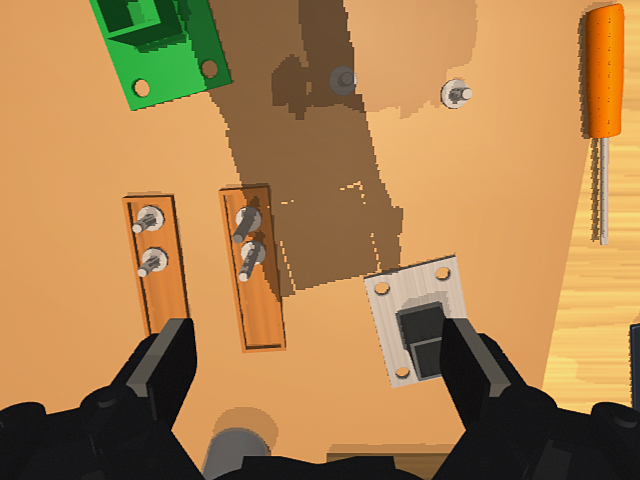

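The wrist view shows the long stray at (343,80) in shadow and the short stray at (455,93). The long-bolt tray runs from (244,188) to (266,350), with the short-bolt tray to its left, and the steel socket is at (420,320). Next I'll measure from depth.

```bash
python3 - <<'E'
from h import *
s=dict(np.load('w1.npz'));W=cloud(s)
def reg(c,r,zl,zh):
    m=(np.hypot(W[...,0]-c[0],W[...,1]-c[1])<r)&(W[...,2]>zl)&(W[...,2]<zh);return W[m]
for n,c,h in(('long',(.384,.211),.06),('short',(.396,.307),.035)):
    p=reg(c,.03,.008,.09); print(n,len(p),p.max(0)); t=p[p[:,2]>h-.004]; print(' top',len(t),t.mean(0)[:3])
    q=reg(c,.03,.002,.008);(x,y),r=cv2.minEnclosingCircle(q[:,:2].astype(np.float32)*1000);print(' head',x,y,r, len(q))
# bolts in trays
for y0 in (.04,.13):
  m=(abs(W[...,1]-y0)<.045)&(abs(W[...,0]-.52)<.06)&(W[...,2]>.015)&(W[...,2]<.1)
  n,l=cv2.connectedComponents(m.astype(np.uint8))
  for i in range(1,n):
    p=W[l==i]
    if len(p)>15:
        z=p[:,2].max();t=p[p[:,2]>z-.003];print('bolt',len(p),t.mean(0))
# tray by height 3..12mm
for y0 in(.04,.13):
  m=(abs(W[...,1]-y0)<.04)&(W[...,0]>.45)&(W[...,0]<.68)&(W[...,2]>.0025)&(W[...,2]<.013)
  hsv=cv2.cvtColor(s['image'],cv2.COLOR_RGB2HSV)
  p=W[m][:,:2].astype(np.float32)*1000
  print('tray',len(p),cv2.minAreaRect(p))
# socket plate
m=(abs(W[...,1]-.29)<.09)&(W[...,0]>.5)&(W[...,0]<.72)&(W[...,2]>.003)&(W[...,2]<.010)
n,l,stt,_=cv2.connectedComponentsWithStats(m.astype(np.uint8));k=1+stt[1:,4].argmax()
print('plate',cv2.minAreaRect(W[l==k][:,:2].astype(np.float32)*1000),np.median(W[l==k][:,2]))
E
```

```text
long 190 [0.39197865 0.21583793 0.06294197]
 top 139 [0.38728509 0.21119394 0.05987589]
 head 383.9681396484375 210.9991455078125 29.965118408203125 1230
short 239 [0.40249739 0.31031813 0.03748245]
 top 131 [0.39749934 0.30549048 0.03474008]
 head 395.976806640625 306.9842834472656 29.95388412475586 1079
bolt 227 [0.50477249 0.03751487 0.03964184]
bolt 229 [0.54542255 0.03640032 0.0394756 ]
bolt 314 [0.50584969 0.12710682 0.06441764]
bolt 332 [0.53868943 0.12960409 0.06445223]
tray 6276 ((565.17041015625, 40.00410842895508), (79.81916809082031, 229.5660400390625), 89.97578430175781)
tray 7479 ((561.627197265625, 129.96527099609375), (79.6058578491211, 222.07711791992188), 89.83187866210938)
plate ((617.50732421875, 294.2294616699219), (131.3840789794922, 91.55536651611328), 15.85272216796875) 0.006395882322990087
```

```bash
python3 - <<'E'
from h import *
s=dict(np.load('w1.npz'));
hsv=cv2.cvtColor(s['image'],cv2.COLOR_RGB2HSV)
for n,u in(('tray l',(215,180,292,360)),('tray s',(118,190,192,330))):
    x0,y0,x1,y1=u;sub=hsv[y0:y1,x0:x1]
    print(n,sub[100,30] , hsv[300,330])
for n,c in {'l':[(219,190),(268,185),(286,348),(243,352)],'s':[(123,197),(172,195),(149,335),(188,318)]}.items():
    print(n,[np.round(at_z(s,p,.01)[:2]*1000,1) for p in c])
E
```

```text
tray l [ 20  28 228] [ 16 140 229]
tray s [ 13 185 210] [ 16 140 229]
l [array([478.9, 102.7]), array([474.4, 146.6]), array([641.4, 158.4]), array([646. , 114.6])]
s [array([485.1,  16.1]), array([483.3,  60.3]), array([626.1,  21.7]), array([607.1,  62.6])]
```

```bash
python3 - <<'E'
from h import *
plan([.3873,.2112,.036],np.pi)
E
```

```text
shift mm [ 91.9  19.8 224.4] turn 0.032664538161554145 t 2.35
```

Emit:
{"name": "drive_tool", "arguments": {
  "motion": [
    [0.05,0.012,0.03,0,0.05],
    [0.092,0.02,0.06,0,0.05],
    [0.092,0.02,0.1,0,0.05],
    [0.092,0.02,0.14,0,0.05],
    [0.092,0.02,0.175,0,0.05],
    [0.092,0.02,0.205,0,0.05],
    [0.092,0.02,0.224,0,0.05],
    [0.092,0.02,0.224,0,0.05],
    [0.092,0.02,0.224,0,0.0],
    [0.092,0.02,0.224,0,0.0],
    [0.092,0.02,0.224,0,0.0],
    [0.092,0.02,0.224,0,0.0],
    [0.092,0.02,0.224,0,0.0],
    [0.092,0.02,0.224,0,0.0],
    [0.092,0.02,0.224,0,0.0],
    [0.092,0.02,0.224,0,0.0]
  ]
}}

```text
time: 3.68
tool_pos: [0.3884, 0.2111, 0.0379]
eef_rot: [3.14, 0.003, 3.141]
ft_force: [-1.2, 0.0, 7.6]
gripper_width: 0.0085
grasp_force: 58.5
```

```bash
python3 - <<'E'
from h import *
st=bot.state();print(st['tool_pos'],st['gripper_width'],st['grasp_force'])
plan([.5802,.132,.036+.0045],np.pi)
E
```

```text
[0.38837426 0.21105227 0.03785492] 0.008498378868772985 58.465261459350586
shift mm [-191.9  -78.9   -2.2] turn -0.048433112078634384 t 3.68
```

Emit:
{"name": "drive_tool", "arguments": {
  "motion": [
    [0,0,-0.03,0,0],
    [0,0,-0.07,0,0],
    [-0.03,-0.01,-0.1,0,0],
    [-0.07,-0.03,-0.11,0,0],
    [-0.105,-0.045,-0.11,0,0],
    [-0.14,-0.06,-0.11,0,0],
    [-0.17,-0.07,-0.11,0,0],
    [-0.192,-0.079,-0.1,0,0],
    [-0.192,-0.079,-0.07,0,0],
    [-0.192,-0.079,-0.05,0,0],
    [-0.192,-0.079,-0.05,0,0],
    [-0.192,-0.079,-0.05,0,0]
  ]
}}

```text
time: 4.68
tool_pos: [0.5794, 0.1316, 0.0868]
eef_rot: [3.142, -0.001, 3.141]
ft_force: [-0.3, -0.3, -0.1]
gripper_width: 0.0083
grasp_force: 58.5
```

```bash
python3 - <<'E'
from h import *
st=bot.state();print(st['tool_pos'],st['eef_rot'],st['gripper_width'],st['ft_force'])
s=bot.snapshot('wrist');save(s,'w2')
np.savez('w2',**{k:s[k] for k in ('image','depth','fx','fy','cx','cy','R','t')})
plan([.5802,.132,.0379+.0045],np.pi)
E
```

```text
[0.57935002 0.13155962 0.08681313] [ 3.14155385e+00 -7.69234975e-04  3.14063456e+00] 0.008299439949477188 [-0.26077737 -0.33827739 -0.12870242]
shift mm [-0.3  0.3 45.3] turn -0.04050139383146479 t 4.73
```

View pics/w2.png

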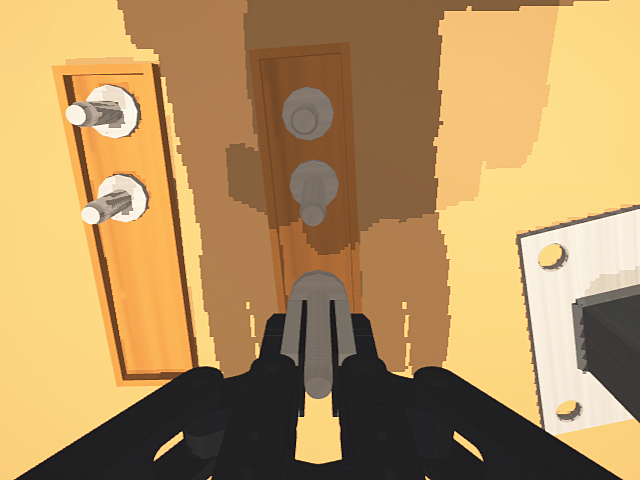

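The held long bolt hangs upright over the empty half of the tray, at (318,330), in line with the two bolts at (307,112) and (313,184). I'll lower and release it.

Emit:
{"name": "drive_tool", "arguments": {
  "motion": [
    [0,0,0.02,0,0],
    [0,0,0.037,0,0],
    [0,0,0.043,0,0],
    [0,0,0.0455,0,0],
    [0,0,0.0455,0,0],
    [0,0,0.0455,0,0],
    [0,0,0.0455,0,0.015],
    [0,0,0.0455,0,0.025],
    [0,0,0.0455,0,0.035],
    [0,0,0.0455,0,0.035],
    [0,0,0.0455,0,0.035],
    [0,0,0.03,0,0.035],
    [0,0,0.0,0,0.035],
    [0,0,-0.035,0,0.035],
    [0,0,-0.035,0,0.035]
  ]
}}

```text
time: 5.98
tool_pos: [0.5817, 0.1319, 0.1268]
eef_rot: [3.141, 0.008, 3.141]
ft_force: [1.3, 0.1, 0.9]
gripper_width: 0.0353
grasp_force: 0.0
```

```bash
python3 - <<'E'
from h import *
d=dict(np.load('w2.npz'))
for n,c in {'s':[(55,68),(155,63),(200,375),(118,385)],'l':[(252,48),(350,43)]}.items():
    print(n,[np.round(at_z(d,p,.01)[:2]*1000,1) for p in c])
for n,uv in {'heads s':(110,111),'s2':(122,198),'l1':(307,112),'l2':(313,184)}.items(): print(n,at_z(d,uv,.009)[:2]*1000)
st=bot.state();print(st['tool_pos'],st['gripper_width'])
s=bot.snapshot('wrist');save(s,'w3')
plan([.3975,.3055,.13],np.pi);plan([.3975,.3055,.031],np.pi)
E
```

```text
s [array([487. ,  15.9]), array([485. ,  60.3]), array([646.8,  66. ]), array([653.3,  19.2])]
l [array([479. , 103.3]), array([477. , 145.9])]
heads s [505.26083132  36.90048189]
s2 [545.92966466  36.51993783]
l1 [505.80796085 126.94679462]
l2 [539.13969986 129.53093101]
[0.58172882 0.13191648 0.12681307] 0.03525673110892617
shift mm [183.6 173.6  -6.5] turn -0.045451302508763544 t 6.03
shift mm [184.1 173.5  92.5] turn -0.045451302508763544 t 6.03
```

View pics/w3.png

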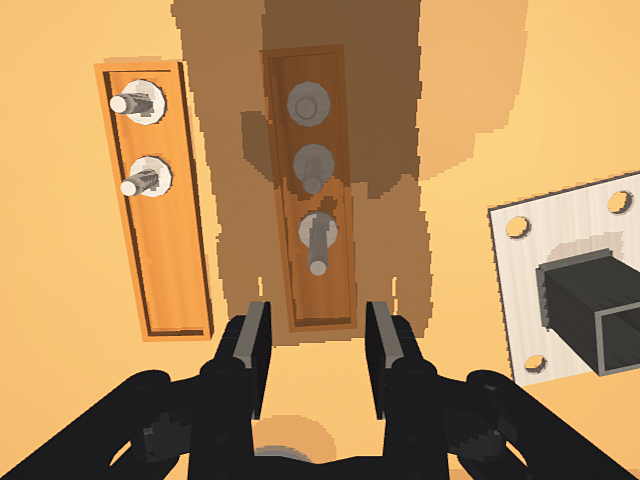

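The long bolt stands in its tray at (318,231), in line with the others.

```bash
python3 - <<'E'
from h import *
s=bot.snapshot('wrist')
for n,c in {'s':[(95,65),(183,60),(213,338),(143,341)],'l':[(263,50),(343,44),(355,326),(290,332)]}.items():
    P=np.array([at_z(s,p,.01)[:2]*1000 for p in c]);print(n,P.round(1).tolist(),P.mean(0),cv2.minAreaRect(P.astype(np.float32)))
for uv in [(144,102),(150,176),(308,104),(314,163),(318,231)]: print(at_z(s,uv,.009)[:2]*1000)
E
```

```text
s [[485.8, 16.2], [483.4, 62.3], [648.8, 64.7], [650.9, 19.5]] [567.21481297  40.68256327] ((567.1617431640625, 40.891845703125), (166.6510772705078, 46.09247970581055), 1.1495321989059448)
l [[478.7, 104.0], [475.9, 145.2], [640.2, 155.7], [644.5, 114.3]] [559.78396537 129.76343258] ((560.159423828125, 129.7074737548828), (166.2708282470703, 41.59446716308594), 3.662609338760376)
[504.18534678  38.92909682]
[544.1791204   37.10855567]
[505.30577614 126.91554024]
[536.94043278 130.01386709]
[577.01906453 132.21713806]
```

Emit:
{"name": "drive_tool", "arguments": {
  "motion": [
    [0.035,0.035,-0.02,0,0.05],
    [0.06,0.06,-0.02,0,0.05],
    [0.09,0.09,-0.02,0,0.05],
    [0.12,0.115,-0.01,0,0.05],
    [0.15,0.145,0,0,0.05],
    [0.184,0.174,0.02,0,0.05],
    [0.184,0.174,0.055,0,0.05],
    [0.184,0.174,0.08,0,0.05],
    [0.184,0.174,0.09,0,0.05],
    [0.184,0.174,0.09,0,0.05],
    [0.184,0.174,0.09,0,0.05]
  ]
}}

```text
time: 7.0
tool_pos: [0.396, 0.3054, 0.0311]
eef_rot: [-3.141, -0.001, 3.14]
ft_force: [0.1, 0.3, 0.6]
gripper_width: 0.0496
grasp_force: 0.0
```

```bash
python3 - <<'E'
from h import *
st=bot.state();print(st['tool_pos'],st['gripper_width'])
plan([.3975,.3055,.031],np.pi)
E
```

```text
[0.39600391 0.30538011 0.03110787] 0.0495648196761162
shift mm [-1.5  0.1  0.1] turn -0.08359801042845166 t 7.0
```

Emit:
{"name": "drive_tool", "arguments": {
  "motion": [
    [-0.001,0,0,0,0],
    [-0.001,0,0,0,0],
    [-0.001,0,0,0,0],
    [-0.001,0,0,0,0],
    [-0.001,0,0,0,0],
    [-0.001,0,0,0,0],
    [-0.001,0,0,0,0],
    [-0.001,0,0,0,0]
  ]
}}

```text
time: 7.67
tool_pos: [0.3974, 0.3058, 0.0322]
eef_rot: [3.141, 0.002, 3.141]
ft_force: [0.2, -1.6, 7.8]
gripper_width: 0.0075
grasp_force: 58.8
```

```bash
python3 - <<'E'
from h import *
st=bot.state();print(st['tool_pos'],st['gripper_width'],st['ft_force'])
plan([.585,.040,.031],np.pi)
E
```

```text
[0.39736818 0.30580775 0.03224186] 0.007539241799401877 [ 0.19095243 -1.60103479  7.81589937]
shift mm [-187.9 -265.6    1.3] turn -0.05529908504763345 t 7.67
```

Emit:
{"name": "drive_tool", "arguments": {
  "motion": [
    [0,0,-0.03,0,0],
    [0,0,-0.07,0,0],
    [-0.01,-0.02,-0.1,0,0],
    [-0.03,-0.045,-0.12,0,0],
    [-0.05,-0.075,-0.12,0,0],
    [-0.07,-0.105,-0.12,0,0],
    [-0.09,-0.135,-0.12,0,0],
    [-0.115,-0.165,-0.12,0,0],
    [-0.138,-0.195,-0.12,0,0],
    [-0.16,-0.225,-0.12,0,0],
    [-0.175,-0.248,-0.11,0,0],
    [-0.188,-0.265,-0.09,0,0],
    [-0.188,-0.266,-0.06,0,0],
    [-0.188,-0.266,-0.04,0,0],
    [-0.188,-0.266,-0.04,0,0],
    [-0.188,-0.266,-0.04,0,0]
  ]
}}

```text
time: 9.0
tool_pos: [0.5842, 0.0395, 0.0711]
eef_rot: [3.141, -0.002, 3.141]
ft_force: [0.4, 0.3, -0.2]
gripper_width: 0.0072
grasp_force: 58.7
```

```bash
python3 - <<'E'
from h import *
st=bot.state();print(st['tool_pos'],st['gripper_width'],st['ft_force'])
plan([.585,.040,.0322+.0045],np.pi)
s=bot.snapshot('wrist');save(s,'w4')
E
```

```text
[0.58417691 0.03950844 0.07111511] 0.007237799793142151 [ 0.40947258  0.33330144 -0.19894324]
shift mm [-0.9  0.5 34.4] turn -0.05897191414945292 t 9.0
```

View pics/w4.png

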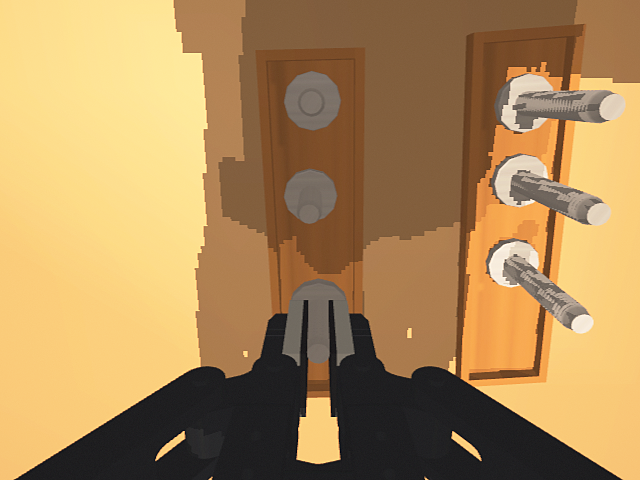

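The short bolt is held upright over the tray centreline at (318,300), in line with the heads at (312,100) and (310,195). I'll lower and release it.

Emit:
{"name": "drive_tool", "arguments": {
  "motion": [
    [0,0,0.015,0,0],
    [0,0,0.027,0,0],
    [0,0,0.032,0,0],
    [0,0,0.0345,0,0],
    [0,0,0.0345,0,0],
    [0,0,0.0345,0,0],
    [0,0,0.0345,0,0.015],
    [0,0,0.0345,0,0.025],
    [0,0,0.0345,0,0.035],
    [0,0,0.0345,0,0.035],
    [0,0,0.0345,0,0.035],
    [0,0,0.02,0,0.035],
    [0,0,-0.01,0,0.035],
    [0,0,-0.05,0,0.05],
    [0,0,-0.09,0,0.085],
    [0.02,0.04,-0.12,0,0.085],
    [0.04,0.08,-0.12,0,0.085],
    [0.055,0.115,-0.12,0,0.085],
    [0.06,0.145,-0.12,0,0.085],
    [0.06,0.145,-0.12,0,0.085]
  ]
}}

```text
time: 10.72
tool_pos: [0.5226, 0.1897, 0.192]
eef_rot: [3.14, 0.001, -3.138]
ft_force: [0.6, -0.2, -0.6]
gripper_width: 0.0847
grasp_force: 0.0
```

```bash
python3 - <<'E'
from h import *
st=bot.state();print(st['tool_pos'],st['gripper_width'],st['ft_force'])
plan([.51,.27,.22],np.pi)
E
```

```text
[0.52262007 0.18965948 0.19202009] 0.08467368603139729 [ 0.62719245 -0.2326228  -0.56103068]
shift mm [ 12.3  80.4 -27.9] turn 0.1868412045942849 t 10.72
```

Emit:
{"name": "drive_tool", "arguments": {
  "motion": [
    [0.02,0.03,-0.03,0,0.085],
    [0.03,0.05,-0.05,0,0.085],
    [0.03,0.06,-0.06,0,0.085],
    [0.03,0.06,-0.06,0,0.085],
    [0.03,0.06,-0.06,0,0.085]
  ]
}}

```text
time: 11.13
tool_pos: [0.4947, 0.2446, 0.2513]
eef_rot: [3.141, 0.001, -3.141]
ft_force: [0.9, -0.0, -0.2]
gripper_width: 0.0846
grasp_force: 0.0
```

```bash
python3 - <<'E'
from h import *
s=bot.snapshot('wrist');save(s,'w5')
np.savez('w5',**{k:s[k] for k in ('image','depth','fx','fy','cx','cy','R','t')})
W=cloud(s);d=np.hypot(W[...,0]-.617,W[...,1]-.294)
m=(d<.09)&(W[...,2]>.003)&(W[...,2]<.010)
n,l,stt,_=cv2.connectedComponentsWithStats(m.astype(np.uint8));k=1+stt[1:,4].argmax()
print('plate',cv2.minAreaRect(W[l==k][:,:2].astype(np.float32)*1000))
m=(d<.06)&(W[...,2]>.056)&(W[...,2]<.066)
print('rim',m.sum(),cv2.minAreaRect(W[m][:,:2].astype(np.float32)*1000),np.median(W[m][:,2]))
for r in bot.tip_of('hole_a',s): print(round(r['p'],2),np.round(r['at']),at_z(s,r['at'],.003)[:2]*1000)
print(bot.state()['tool_pos'])
E
```

```text
plate ((618.2452392578125, 294.9071044921875), (132.1389923095703, 91.21524810791016), 14.937620162963867)
rim 858 ((618.1803588867188, 294.5150451660156), (42.11549377441406, 40.005096435546875), 15.265324592590332) 0.06095281447228984
0.86 [138.  49.] [378.88630028 100.00821187]
0.69 [323. 277.] [578.33499017 249.65539549]
0.57 [406. 346.] [653.96403139 333.63674848]
[0.4946313  0.24368434 0.25019843]
```

View pics/w5.png

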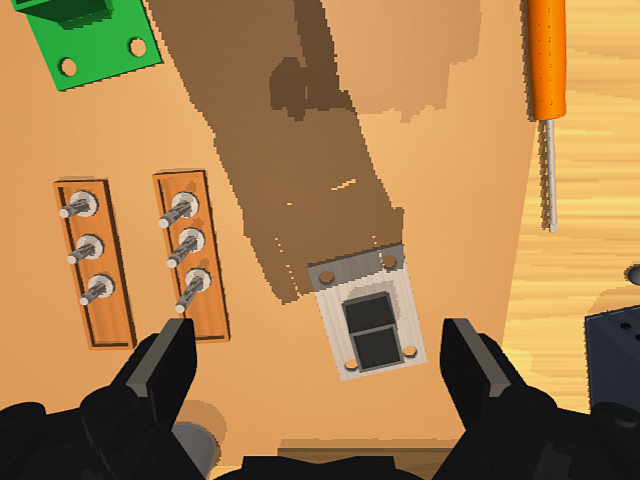

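All six bolts stand in their trays at (83,204), (88,248), (98,289), (183,207), (189,241) and (197,279). The steel socket is at (370,330), turned by about 15°. Next is the socket grasp.

```bash
python3 - <<'E'
from h import *
plan([.6182,.2947,.034],np.pi+np.radians(15.1))
E
```

```text
shift mm [-123.8   51.3  216. ] turn -15.18621704415325 t 11.23
```

Emit:
{"name": "drive_tool", "arguments": {
  "motion": [
    [-0.035,0.015,0.01,-5,0.085],
    [-0.07,0.03,0.02,-10,0.085],
    [-0.1,0.043,0.04,-15,0.085],
    [-0.124,0.051,0.07,-15.2,0.085],
    [-0.124,0.051,0.1,-15.2,0.085],
    [-0.124,0.051,0.13,-15.2,0.085],
    [-0.124,0.051,0.13,-15.2,0.085],
    [-0.124,0.051,0.13,-15.2,0.085]
  ]
}}

```text
time: 11.9
tool_pos: [0.6184, 0.2942, 0.1194]
eef_rot: [-3.141, -0.004, -2.878]
ft_force: [-0.0, -0.3, 0.4]
gripper_width: 0.0853
grasp_force: 0.0
```

```bash
python3 - <<'E'
from h import *
plan([.6182,.2947,.034],np.pi+np.radians(15.1))
s=bot.snapshot('wrist');W=cloud(s);d=np.hypot(W[...,0]-.617,W[...,1]-.294)
m=(d<.04)&(W[...,2]>.056)&(W[...,2]<.066)
print('rim',m.sum(),cv2.minAreaRect(W[m][:,:2].astype(np.float32)*1000),np.median(W[m][:,2]))
E
```

```text
shift mm [-0.3  0.5 85.4] turn -0.015127696493937368 t 11.9
rim 2684 ((618.3960571289062, 294.69525146484375), (40.985374450683594, 40.107276916503906), 14.904620170593262) 0.06131300983142206
```

Emit:
{"name": "drive_tool", "arguments": {
  "motion": [
    [0,0,0.03,0,0.085],
    [0,0,0.06,0,0.085],
    [0,0,0.078,0,0.085],
    [0,0,0.085,0,0.085],
    [0,0,0.085,0,0.085],
    [0,0,0.085,0,0.06],
    [0,0,0.085,0,0.045],
    [0,0,0.085,0,0.03],
    [0,0,0.085,0,0.02],
    [0,0,0.085,0,0.02],
    [0,0,0.085,0,0.02],
    [0,0,0.085,0,0.02],
    [0,0,0.085,0,0.02],
    [0,0,0.085,0,0.02]
  ]
}}

```text
time: 13.12
tool_pos: [0.6194, 0.2957, 0.0381]
eef_rot: [3.142, 0.002, -2.877]
ft_force: [-1.9, -1.7, 7.1]
gripper_width: 0.0392
grasp_force: 62.7
```

```bash
python3 - <<'E'
from h import *
st=bot.state();print(st['tool_pos'],st['eef_rot'],st['gripper_width'],st['grasp_force'],st['ft_force'],st['wrist_torque'])
E
```

```text
[0.61942236 0.29565689 0.03805062] [ 3.14153716e+00  2.32077139e-03 -2.87703527e+00] 0.039178430565291876 62.67610788345337 [-1.8920604  -1.65365778  7.09011013] [-0.27590718  0.10329958 -0.01318432]
```

```bash
python3 - <<'E'
from h import *
plan([.60,-.09,.26],np.pi)
E
```

```text
shift mm [ 119.1 -367.1 -222.2] turn 15.158021452754106 t 13.12
```

Emit:
{"name": "drive_tool", "arguments": {
  "motion": [
    [0,0,-0.01,0,0.02],
    [0,0,-0.03,0,0.02],
    [0,0,-0.06,0,0.02],
    [0,0,-0.09,0,0.02],
    [0,0,-0.12,0,0.02],
    [0.005,-0.015,-0.145,1,0.02],
    [0.015,-0.04,-0.17,2,0.02],
    [0.023,-0.07,-0.195,3,0.02],
    [0.033,-0.1,-0.215,4,0.02],
    [0.043,-0.13,-0.226,5.5,0.02],
    [0.052,-0.16,-0.226,7,0.02],
    [0.062,-0.19,-0.226,8,0.02],
    [0.071,-0.22,-0.226,9,0.02],
    [0.081,-0.25,-0.226,10,0.02],
    [0.091,-0.28,-0.226,11.5,0.02],
    [0.1,-0.31,-0.226,13,0.02],
    [0.11,-0.34,-0.226,14,0.02],
    [0.117,-0.36,-0.226,15,0.02],
    [0.119,-0.367,-0.226,15.2,0.02],
    [0.119,-0.367,-0.226,15.2,0.02]
  ]
}}

```text
time: 14.78
tool_pos: [0.5992, -0.0914, 0.2623]
eef_rot: [3.141, -0.001, 3.138]
ft_force: [-0.0, 0.3, -7.2]
gripper_width: 0.0393
grasp_force: 62.6
```

```bash
python3 - <<'E'
from h import *
st=bot.state();print(st['tool_pos'],st['eef_rot'],st['gripper_width'],st['ft_force'],st['wrist_torque'])
s=bot.snapshot('wrist');save(s,'w6')
np.savez('w6',**{k:s[k] for k in ('image','depth','fx','fy','cx','cy','R','t')})
for r in bot.tip_of('insert_a',s): print(round(r['p'],2),np.round(r['at'],1),at_z(s,r['at'],.036)[:2]*1000)
g=cv2.cvtColor(s['image'],cv2.COLOR_RGB2GRAY)
E
```

```text
[ 0.59919766 -0.09142509  0.26229113] [ 3.14144345e+00 -9.15768916e-04  3.13835043e+00] 0.039331052750331955 [-0.0454718   0.30865047 -7.20991005] [ 0.05337016 -0.0921368  -0.00481493]
0.56 [51.4 52.5] [ 486.87270499 -292.83999263]
```

View pics/w6.png

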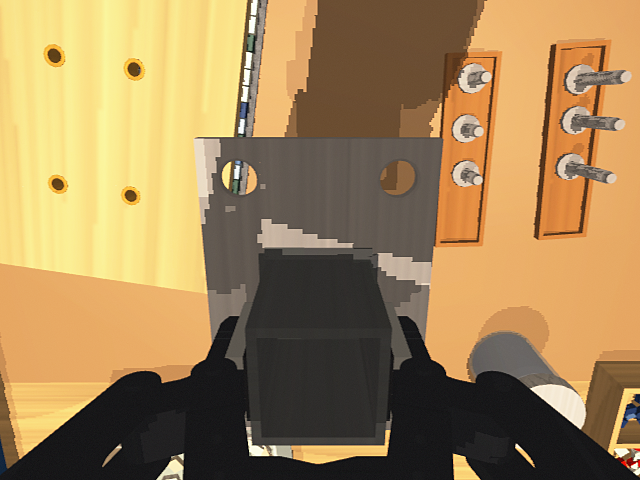

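The four inserts show at (54,55), (134,69), (58,184) and (131,196), and the held plate's near holes at (239,178) and (398,177). I'll refine these positions now.

```bash
python3 - <<'E'
from h import *
from scipy.spatial.transform import Rotation as Ro
s=dict(np.load('w6.npz'));hsv=cv2.cvtColor(s['image'],cv2.COLOR_RGB2HSV);W=cloud(s)
I=[]
for u,v in [(54,55),(134,69),(58,184),(131,196)]:
    sub=(hsv[v-18:v+19,u-18:u+19]).astype(int)
    m=((sub[...,1]>150)|(sub[...,2]<130)).astype(np.uint8)
    n,l,st,_=cv2.connectedComponentsWithStats(m);k=1+st[1:,4].argmax()
    c,_=cv2.findContours((l==k).astype(np.uint8),0,1);c=max(c,key=cv2.contourArea)
    e=cv2.fitEllipse(c);p=np.array(e[0])+[u-18,v-18];I.append(at_z(s,p,.036)[:2]*1000);print(p.round(1),np.round(e[1],1),I[-1].round(1))
I=np.array(I);cen=I.mean(0);print('panel centre',cen)
# fit known pattern
M=np.array([[-50,-30],[-50,30],[50,-30],[50,30]])  # row0: near robot(-x), left = -y
H=(M).T@(I-cen);U,_,Vt=np.linalg.svd(H);R=(Vt.T@U.T);print('angle',np.degrees(np.arctan2(R[1,0],R[0,0])),np.linalg.det(R),(I-cen-M@R.T).round(1).tolist())
print('face z',np.nanmedian(W[100:160,70:120,2]))
# held plate
for (u0,u1) in ((215,265),(375,425)):
    sub=W[150:205,u0:u1,2];m=((sub<.20)).astype(np.uint8);
    n,l,st,_=cv2.connectedComponentsWithStats(m);k=1+st[1:,4].argmax()
    c,_=cv2.findContours((l==k).astype(np.uint8),0,1);e=cv2.fitEllipse(max(c,key=cv2.contourArea));p=np.array(e[0])+[u0,150]
    print('hole',p,e[1],at_z(s,p,.2272)[:2]*1000)
m=(abs(W[...,2]-.2302)<.004);m[:, :150]=0;m[320:]=0
print('plate z',np.median(W[...,2][m]));v,u=np.where(m);print(u.min(),u.max(),v.min())
m=abs(W[...,2]-.285)<.004; v,u=np.where(m);print('rim',m.sum(),cv2.minAreaRect(W[m][:,:2].astype(np.float32)*1000))
P=W[(abs(W[...,2]-.2302)<.006)&(np.arange(640)[None]>190)&(np.arange(480)[:,None]<300)]
A=np.c_[P[:,:2],np.ones(len(P))];print('plane',np.linalg.lstsq(A,P[:,2],rcond=None)[0])
E
```

```text
[53.9 55.2] [19.1 23.7] [ 488.8 -291.3]
[133.8  68.9] [19.2 22.8] [ 498.7 -231.9]
[ 57.4 183.9] [16.6 20.4] [ 587.6 -307.8]
[130.3 195.3] [17.1 19.4] [ 597.5 -248.5]
panel centre [ 543.16526617 -269.89734041]
angle -9.48839838901282 0.9999999999999991 [[-0.1, -0.1], [-0.1, 0.1], [0.1, -0.1], [0.1, 0.0]]
face z 0.036754678609734595
hole [238.48204613 177.31178665] (31.22299575805664, 35.83445358276367) [ 547.78278229 -121.02632433]
hole [396.65894127 177.39387703] (31.203243255615234, 35.9271240234375) [548.02528154 -61.07255315]
plate z 0.23097094097729592
193 442 137
rim 9147 ((598.2064208984375, -91.96305847167969), (41.897010803222656, 75.78485870361328), 0.47340643405914307)
plane [ 0.00747898 -0.00029166  0.22679571]
```

```bash
python3 - <<'E'
from h import *
plan([.5444,-.2703,.0861],np.pi-np.radians(9.49))
E
```

```text
shift mm [  54.8 -181.1  176.1] turn 9.439638822145872 t 14.88
```

Emit:
{"name": "drive_tool", "arguments": {
  "motion": [
    [0.005,-0.015,0,1,0.02],
    [0.012,-0.04,0,2.5,0.02],
    [0.02,-0.07,0,4,0.02],
    [0.03,-0.1,0,5.5,0.02],
    [0.04,-0.13,0.01,7,0.02],
    [0.049,-0.16,0.03,8.5,0.02],
    [0.054,-0.177,0.055,9.4,0.02],
    [0.055,-0.181,0.08,9.4,0.02],
    [0.055,-0.181,0.105,9.4,0.02],
    [0.055,-0.181,0.13,9.4,0.02],
    [0.055,-0.181,0.145,9.4,0.02],
    [0.055,-0.181,0.151,9.4,0.02],
    [0.055,-0.181,0.151,9.4,0.02],
    [0.055,-0.181,0.151,9.4,0.02]
  ]
}}

```text
time: 16.05
tool_pos: [0.5453, -0.2702, 0.112]
eef_rot: [-3.142, 0.001, 2.978]
ft_force: [-0.4, -0.0, -7.1]
gripper_width: 0.0392
grasp_force: 63.0
```

```bash
python3 - <<'E'
from h import *
st=bot.state();print(st['tool_pos'],st['eef_rot'],st['ft_force'])
plan([.5444,-.2703,.0861],np.pi-np.radians(9.49))
E
```

```text
[ 0.54530954 -0.27020621  0.11196191] [-3.14153181e+00  6.28862805e-04  2.97771612e+00] [-0.40082267 -0.03385191 -7.07281247]
shift mm [ 0.9 -0.2 25.9] turn 0.10056652989773023 t 16.05
```

Emit:
{"name": "drive_tool", "arguments": {
  "motion": [
    [0,0,0.01,0,0.02],
    [0.0005,0,0.018,0.1,0.02],
    [0.0005,0,0.023,0.1,0.02],
    [0.0005,0,0.0255,0.1,0.02],
    [0.0005,0,0.0255,0.1,0.02],
    [0.0005,0,0.0255,0.1,0.02],
    [0.0005,0,0.0255,0.1,0.02],
    [0.0005,0,0.0255,0.1,0.02]
  ]
}}

```text
time: 16.72
tool_pos: [0.5443, -0.2708, 0.0861]
eef_rot: [-3.141, 0.001, 2.975]
ft_force: [0.5, -0.7, -6.5]
gripper_width: 0.0396
grasp_force: 63.4
```

```bash
python3 - <<'E'
from h import *
st=bot.state();print(st['tool_pos'],st['eef_rot'],st['ft_force'])
plan([.5444,-.2703,.0861],np.pi-np.radians(9.49))
s=bot.snapshot('wrist');t=bot.snapshot('top');W=cloud(s)
z=W[...,2];uu=np.arange(640)[None];vv=np.arange(480)[:,None]
P=W[(abs(z-.054)<.006)&(uu>190)&(uu<450)&(vv<300)&(vv>140)];print('plate top z',np.median(P[:,2]),np.nanmedian(z[100:200,40:120]))
A=np.c_[P[:,:2],np.ones(len(P))];print('plane',np.linalg.lstsq(A,P[:,2],rcond=None)[0])
a=s['image'][120:330,170:470,::-1];a=cv2.resize(a,(600,420))
b=cv2.resize(t['image'][170:310,330:480,::-1],(0,0),fx=3,fy=3)
c=np.zeros((420,600+0,3),np.uint8)
cv2.imwrite('pics/f.png',a)
C=np.array([543.2,-269.9]);th=np.radians(-9.49);R=np.array([[np.cos(th),-np.sin(th)],[np.sin(th),np.cos(th)]])
for p in ((-50,-30),(-50,30)):
    q=(C+R@p)/1000;uv=proj(s,[*q,.036]);print('insert expected px',uv,'hole mid px',proj(s,[*q,.051]),'crop',((uv-[170,120])*2))
E
```

```text
[ 0.54428507 -0.27077812  0.0860943 ] [-3.14145294e+00  5.22745493e-04  2.97487647e+00] [ 0.5206025  -0.7140285  -6.50766081]
shift mm [-0.   0.5 -0. ] turn -0.06213342121539329 t 16.72
plate top z 0.05473153164854225 0.03663585413775003
plane [ 0.00541222 -0.00136207  0.05168894]
insert expected px [245.97660302 170.98576941] hole mid px [239.65120055 177.6878561 ] crop [151.95320604 101.97153882]
insert expected px [391.55698958 170.80376288] hole mid px [397.98179361 177.49244989] crop [443.11397917 101.60752575]
```

View pics/f.png

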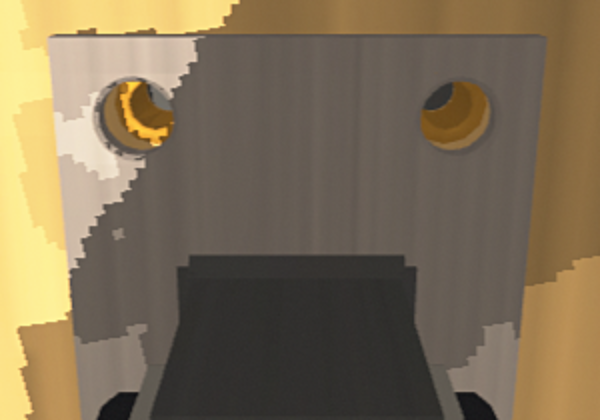

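The plate holes sit at crop pixels (137,116) and (456,115). The insert bores show through them at about (155,98) and (438,95), which matches the expected parallax, and the gap measures 12.1 mm. I'm handing the job in.

```bash
python3 -c "
from cell import bot
print(bot.finish_job())"
```

```text
the job is handed in; nothing more can be done
None
```

Both stray bolts stand in their matching trays, and the arm is holding the steel socket level, about 12 mm above the wood, with its holes over the four inserts; the job was handed in at about 17 s, with no verdict returned.

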